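# Tea scoop out of the mooncake tin

### The arm

A 6-joint arm with a two-finger parallel gripper is mounted at the origin on the work surface. World frame = base frame: x ahead of the robot, y to its left, z up, the work surface at z = 0. Lengths are in m, angles in rad, forces in N, time in s.
With the tool pointing down it reaches from about 0.375 to 0.925 m from the base axis. Payload 5.7 kg.
Tool frame: the origin (TCP) lies midway between the tips of the shut fingers; the grasp point (between the pads) lies 19 mm behind it; z points along the fingers, y is the line along which they close (so a half turn about z gives the same grasp; the last joint's range is limited). The gripper opens to 88 mm and grips with 3 to 60 N. Pads are 20 mm wide; open, the fingers measure 115 mm over their backs; the gripper's body (75 mm by 178 mm) begins 61 mm behind the grasp point.
Start: joints at [1.058, 0.359, 1.51, -0, 1.272, -0.115], TCP at [0.232, 0.553, 0.198] pointing down, gripper open.
Joint ranges: [-2.97, 2.97], [-1.01, 2.36], [0.21, 2.38], [-0.96, 4.11], [0.2, 2.71], [-2.98, 2.98]. Speed limits (rad/s): [2.39, 2.39, 3.14, 3.14, 3.14, 3.14].

### API

Orientations are given as a unit quaternion [x, y, z, w].
In Python, from bench import move_ptp, servo_line, goto_joints, move_gripper, sleep, inverse_kinematics, capture, PlanningError, close_job, spot_in, silhouettes, current_clock, current_joint_pos, current_qvel, current_joint_torque, current_position, current_orientation, current_force, current_torque, current_finger_gap, current_grip_force gives the robot as it stands. Calls block until the motion is done:
- move_ptp(position, orientation): joint-space move of the TCP to a pose.
- servo_line(position, orientation=None, rate=0.15, contact_N=None): straight line of the TCP; orientation=None keeps the orientation; rate is the mean speed in m/s. With contact_N (N) it stops when the force on the tool has changed by that much, and returns True; else False.
- goto_joints(angles): joint-space move.
- move_gripper(opening): finger opening in m; the grip force is fixed at half the most; returns when the fingers have stopped.
- sleep(seconds).
- inverse_kinematics(position, orientation): joint angles nearest the present ones, or None.
- capture(name): name is "scene" or "top"; returns a dict with "image" (420x560x3 uint8, blue, green, red), "range_z" (420x560 float32, m along the optical axis (not along the pixel's ray), 0 where there is no reading), "intrinsics" (3x3 intrinsics, pixels), "R" (3x3) and "t" (3): a world point X has camera coordinates R X + t. Camera axes: x right, y down, z forward; pixel columns grow to the right and rows downward; lengths in m; the calibration is good to about 2 mm. A picture is of the moment at which its call begins.
A pose or a line that the arm cannot do raises PlanningError and nothing moves.
- close_job(): hands the job in; it is judged then, once.
Trained networks look in the newest picture that a camera, given by its name, has taken for a name from the list of things; names that differ only in an ending like _2 or _b are one class to them, and where a whole thing is asked for, a point or a joint stands for the part that bears it (a point fixed in the world has none). Each returns a list of dicts, best first, with "conf" (0 to 1); they miss things now and then, are a little off and sometimes report something else, mostly with a low value. They report only what shows in the picture. A call takes as long as a camera call. They do not tell look-alikes from the thing itself.
- spot_in(camera, query): "xy" ([column, row] in pixels, amid what is visible of it).
- silhouettes(camera, query): "region" (420x560 bool, what is visible of it) and "xy" ([column, row] in pixels, amid what is visible of it).
Readings, each from a call of its own:
- current_clock(): time.
- current_joint_pos(): joint angles.
- current_qvel(): joint speeds.
- current_joint_torque(): joint torques, N m.
- current_position(): TCP position.
- current_orientation(): TCP orientation.
- current_force(): force on the tool from outside, world axes, zero at the start.
- current_torque(): the same for the moment, N m.
- current_finger_gap(): finger opening in m.
- current_grip_force(): force on a finger pad.
Only numpy, scipy, OpenCV 4.12 (cv2) and the standard library are available. Lean on these libraries where they do the work, as an engineer would, in place of code of your own. Each camera call takes 0.05 s, during which the arm holds its last target. There are 200 camera calls.

### The job

Find the tea scoop, the one with the deep bowl, among the odds and ends in the open mooncake tin, and lay it gently in the small wooden tray, lying flat with the bowl facing up. Then close the tin's lid fully without slamming it, leaving all the other bits inside and the cups, canister and lantern where they are.

Things in the scene. Friction and masses are not known exactly. Their poses are not given: they have to be found in the camera images.
- scoop: the wanted steel tea scoop, 120 long along its x (z up). At the +x end a round bowl, 36 across, 20 high, centred at x = 42, open upwards; a level handle 12 wide (y), 6 thick, runs from x = 26 to -60, its top 18 above the underside, with a tab down at its end. Origin: underside, mid-length. Other bits lie beside it, leaving only about 25 for a finger on each side
- tin: red metal mooncake box, fixed, outer 200 (x) x 300 (y) x 55 high, walls and floor 5 thick, origin at the centre of its underside, z up. The lid is hinged on its +x rim; the tin is turned so that this rim is on the robot's right (-y of the world), give or take 20 degrees
- tin_lid (a joint): lid hinge, rad: 0 shut, about 1.57 standing upright, 1.95 fully open. It starts open. The hinge is stiff: the lid stays where it is left. About 2 N at its free edge moves it
- lid_hinge (a point): middle of the hinge line, on the tin's +x rim, 55 above its underside; axes turn with the lid: y along the hinge, -x towards the free edge, z out of the outer face. The lid is a plate 206 (x) x 306 (y) x 6 thick; its inner face is at z = 0
- lid_edge (a point): middle of the lid's free edge, on its outer face (the top when shut); axes as lid_hinge
- tray: small open wooden tray, fixed, outer 190 (x) x 140 (y) x 14 high, walls and floor 6 thick, origin at the centre of its underside, z up; empty
- opener: loose in the tin, steel bottle opener, 120 long along x, 8 high, handle 12 wide, a flat open ring 36 across at the +x end; origin underside, middle
- spreader: loose in the tin, steel butter spreader, 120 long along x, 10 high, handle 12 wide, flat blade 26 wide at the +x end; origin underside, middle
- tealight0: loose in the tin, tea light, disc 30 across, 14 high; origin centre of underside
- tealight1: loose in the tin, a second tea light like it
- rest0: loose in the tin, white ceramic chopstick rest, 45 (x) x 16 (y) x 13 high; origin centre of underside
- rest1: loose in the tin, a second chopstick rest like it
- cups: two white tea cups nested in a stack, 70 across, 77 high, standing loose; origin centre of underside
- canister: steel tea canister with screw lid, 84 across, 116 high, standing loose; origin centre of underside
- lantern: white plastic lantern folded flat, disc 150 across, 28 high, lying loose; origin centre of underside
Not all that is in view belongs to the job. Of the things shaped like the tray, the wooden one is meant. Leave any yellow look-alike of the spreader alone.

How it is judged:
By the outcome, as a careful person would: the job done as asked, in the order asked, and still so for the second after the job is handed in, with the robot touching nothing.
It also fails if it takes over 64 s, if anything falls off the work surface, if the arm or the gripper's body presses on something with over 40 N, if the wrist force passes 120 N, or if a joint passes its speed limit or range.

## Working session

There is one attempt and no reset: what is moved stays moved. The work goes in short steps, each a Python script; the robot and the scene stay as the last script left them, time stands still between calls to the robot, and variables do not carry over. Pictures are saved under pics/ and viewed, at most 10 in all, crops included, and the job is handed in when it is done.

```bash
mkdir -p pics; ls
cat > h.py <<'E'
import numpy as np, cv2
from bench import *
from scipy.spatial.transform import Rotation as Ro
def world(c):
    z=c["range_z"];K=c["intrinsics"];h,w=z.shape
    u,v=np.meshgrid(np.arange(w),np.arange(h))
    P=np.stack([(u-K[0,2])/K[0,0]*z,(v-K[1,2])/K[1,1]*z,z],-1)
    W=(P-c["t"])@c["R"]; W[z==0]=np.nan
    return W
E
python3 - <<'E'
from h import *
import pickle
print(current_clock())
d={}
for n in("scene","top"):
    c=capture(n); d[n]=c; cv2.imwrite(f"pics/{n}0.png",c["image"]); W=world(c)
    for q in["scoop","tin","tin_lid","tray","opener","spreader","cups","canister","lantern"]:
        for r in silhouettes(n,q)[:3]:
            p=np.nanmedian(W[r["region"]],0); print(n,q,round(r["conf"],2),np.round(r["xy"]),r["region"].sum(),p.round(3))
pickle.dump(d,open("d.pkl","wb"))
E
```

```text
pics
0.0
scene scoop 0.51 [194. 259.] 234 [ 0.456 -0.117  0.021]
scene scoop 0.33 [224. 301.] 98 [ 0.605 -0.171  0.013]
scene tin 0.58 [221. 279.] 7384 [ 0.578 -0.123  0.009]
scene tin_lid 0.76 [180. 272.] 1671 [ 0.557 -0.246  0.225]
scene tray 0.93 [360. 163.] 1233 [0.618 0.597 0.007]
scene tray 0.79 [286. 203.] 1697 [0.517 0.247 0.007]
scene tray 0.2 [192. 260.] 221 [ 0.456 -0.128  0.022]
scene opener 0.78 [247. 305.] 139 [ 0.659 -0.134  0.012]
scene spreader 0.79 [129. 317.] 262 [ 0.432 -0.353  0.007]
scene spreader 0.69 [217. 288.] 184 [ 0.562 -0.142  0.013]
scene spreader 0.6 [175. 362.] 351 [ 0.619 -0.359  0.007]
scene cups 0.92 [342. 189.] 449 [0.656 0.378 0.057]
scene canister 0.84 [338. 224.] 1044 [0.739 0.212 0.098]
scene lantern 0.97 [282. 151.] 827 [0.361 0.471 0.024]
top scoop 0.86 [386. 247.] 237 [ 0.455 -0.134  0.021]
top scoop 0.46 [246. 141.] 1164 [0.717 0.232 0.114]
top tin 0.67 [412. 209.] 14423 [ 0.548 -0.202  0.043]
top tin 0.36 [378. 175.] 153 [ 0.658 -0.126  0.012]
top tin_lid 0.73 [446. 210.] 6339 [ 0.529 -0.233  0.181]
top tray 0.8 [119. 190.] 3424 [0.612 0.598 0.005]
top tray 0.66 [240. 228.] 3546 [0.515 0.25  0.006]
top opener 0.71 [389. 212.] 284 [ 0.555 -0.154  0.012]
top opener 0.45 [379. 175.] 169 [ 0.656 -0.134  0.012]
top spreader 0.67 [391. 216.] 273 [ 0.553 -0.159  0.012]
top spreader 0.55 [466. 258.] 344 [ 0.422 -0.351  0.007]
top cups 0.76 [193. 174.] 638 [0.661 0.388 0.053]
top canister 0.77 [246. 140.] 1136 [0.717 0.233 0.114]
top canister 0.5 [381. 249.] 295 [ 0.456 -0.119  0.021]
top lantern 0.74 [150. 292.] 2728 [0.35  0.48  0.023]
```

Run:
```python
import cv2
a=cv2.imread("pics/top0.png");cv2.imwrite("pics/top0b.png",cv2.resize(a,(800,600)))
b=cv2.imread("pics/scene0.png")
A=cv2.resize(a[130:310,330:510],(500,500),interpolation=cv2.INTER_CUBIC);cv2.imwrite("pics/crop.png",A)
```

```text
(no output)
```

View pics/top0b.png

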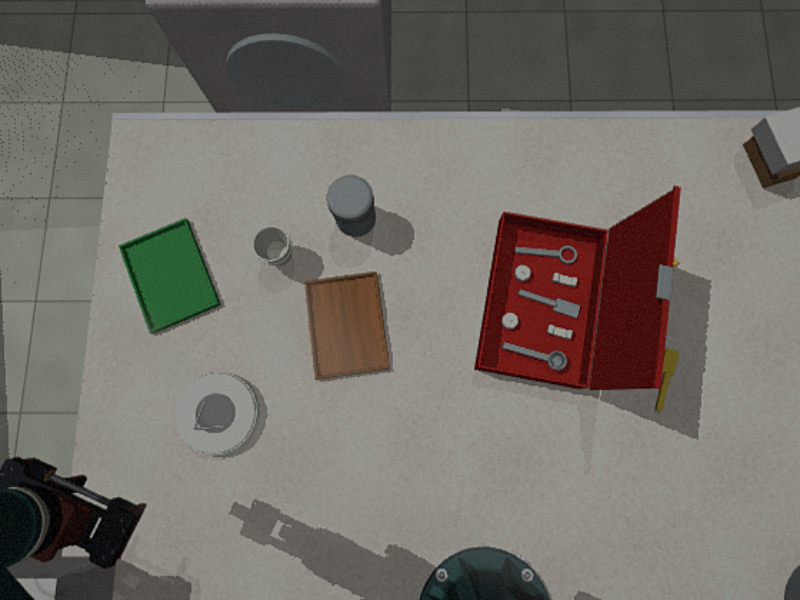

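View pics/crop.png

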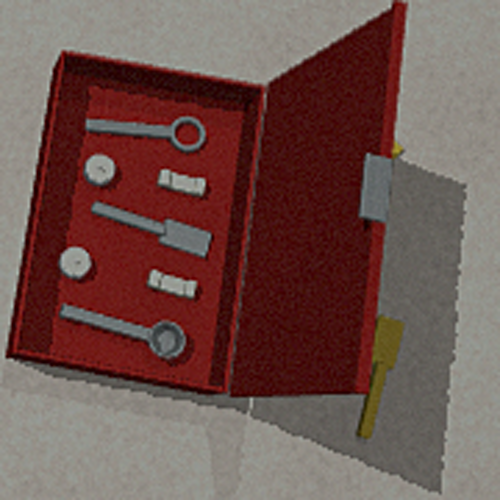

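View pics/scene0.png

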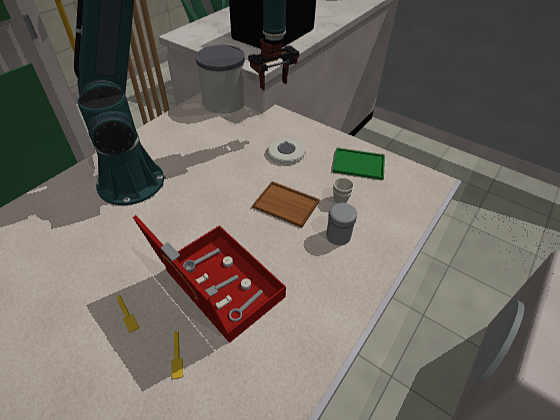

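The lookalike candidates in the top image (560x420) are:
- **Opener:** flat open ring at (398,178).
- **Spreader:** flat blade at (397,216).
- **Scoop:** shaded deep bowl at (390,252). It is the tallest at z≈21 mm and the nearest to the robot.

The scoop is the one at (390,252), and the enlarged crop confirms its bowl. The two yellow things beyond the lid are decoys. The wooden tray is at (243,228), and the green one is not the target. Next I measure exact poses.

Run:
```python
from h import *
import pickle
d=pickle.load(open("d.pkl","rb"))
def rect(xy):
    (c,s,a)=cv2.minAreaRect((xy*1000).astype(np.float32)); return np.round(c,1),np.round(s,1),round(a,1)
for n in("top","scene"):
    c=d[n];W=world(c);im=c["image"].astype(int);x,y,z=np.moveaxis(W,-1,0)
    grey=np.abs(im[...,2]-im[...,1])<25
    red=(im[...,2]-im[...,1]>40)&(im[...,2]-im[...,0]>40)&(x>.3)&(x<.8)&(y<.05)&(y>-.5)
    m=grey&(x>.41)&(x<.51)&(y>-.21)&(y<-.05)&(z>.0085)&(z<.032)
    P=W[m];print(n,"scoop",m.sum(),rect(P[:,:2]),np.percentile(P[:,2],[5,50,95]).round(4))
    e=np.linalg.svd(P[:,:2]-P[:,:2].mean(0))[2][0]; e=e*-np.sign(e[1]);print(" axis(bowl dir)",np.degrees(np.arctan2(e[1],e[0])))
    s=(P[:,:2]-P[:,:2].mean(0))@e; o=s<s.max()-.045
    Q=P[o][:,:2];e2=np.linalg.svd(Q-Q.mean(0))[2][0];e2=e2*-np.sign(e2[1])
    print(" handle centre",Q.mean(0).round(4),np.degrees(np.arctan2(e2[1],e2[0])).round(2),"ends",(P[:,:2]@e2).min().round(4),(P[:,:2]@e2).max().round(4), "origin", (Q.mean(0)+e2*(((P[:,:2]@e2).min()+.06)-Q.mean(0)@e2)).round(4))
    rim=red&(z>.048)&(z<.06);print(" rim",rim.sum(),rect(W[rim][:,:2]))
    lid=red&(z>.075);L=W[lid];ce=np.median(L,0);nv=np.linalg.svd(L-L.mean(0),full_matrices=False)[2][2];nv*=-np.sign(nv[1])
    r=np.abs((L-L.mean(0))@nv);nv=np.linalg.svd(L[r<.006]-L[r<.006].mean(0),full_matrices=False)[2][2];nv*=-np.sign(nv[1])
    print(" lid",lid.sum(),"normal",nv.round(3),"c",L[r<.006].mean(0).round(3),"zmax",np.percentile(L[:,2],99.5).round(3), "ang from horiz",np.degrees(np.arccos(nv[2])).round(1))
    brown=(im[...,2]-im[...,0]>25)&(x>.38)&(x<.65)&(y>.15)&(y<.35)&(z<.03)&~((im[...,2]-im[...,1])<10)
    b=cv2.morphologyEx(brown.astype(np.uint8),cv2.MORPH_OPEN,np.ones((3,3)))>0
    print(" tray",b.sum(),rect(W[b][:,:2]))
```

```text
top scoop 346 (array([ 481.6, -107.6]), array([122. ,  80.1]), 72.9) [0.0093 0.0197 0.0251]
 axis(bowl dir) -84.75416783536487
 handle centre [ 0.463  -0.0922] -116.52 ends -0.1808 -0.0547 origin [ 0.4614 -0.0953]
 rim 838 (array([ 559.4, -119.4]), array([202.8, 299.9]), 79.2)
 lid 5506 normal [-0.185 -0.972 -0.146] c [ 0.531 -0.234  0.18 ] zmax 0.263 ang from horiz 98.4
 tray 3205 (array([516.3, 246.8]), array([189.3, 133.2]), 7.8)
scene scoop 240 (array([ 461.9, -116.8]), array([ 76.6, 118.6]), 18.4) [0.0095 0.0202 0.0259]
 axis(bowl dir) -86.79463707466171
 handle centre [ 0.4646 -0.0871] -107.86 ends -0.0994 0.0143 origin [ 0.4584 -0.1063]
 rim 509 (array([ 559.3, -120.9]), array([207.2, 303.5]), 79.3)
 lid 1171 normal [-0.182 -0.976 -0.121] c [ 0.57  -0.249  0.207] zmax 0.264 ang from horiz 97.0
 tray 1770 (array([511.5, 254.6]), array([198.3, 159.4]), 8.3)
```

Run:
```python
from h import *
import pickle
d=pickle.load(open("d.pkl","rb"))
for n,seed in(("top",(386,247)),("scene",(194,259))):
    c=d[n];W=world(c);im=c["image"].astype(int);x,y,z=np.moveaxis(W,-1,0)
    m=(np.abs(im[...,2]-im[...,1])<30)&(x>.40)&(x<.52)&(y>-.21)&(y<-.03)&(z>.007)&(z<.032)
    k,lab,st,ce=cv2.connectedComponentsWithStats(m.astype(np.uint8))
    for i in range(1,k):
        if st[i,4]<20: continue
        P=W[lab==i];(cc,s,a)=cv2.minAreaRect((P[:,:2]*1000).astype(np.float32))
        print(n,st[i],np.round(cc,1),np.round(s,1),round(a,1),np.percentile(P[:,2],[50,90]).round(4))
        if st[i,4]>140:
            q=P[:,:2]*1000;e=np.linalg.svd(q-q.mean(0))[2][0];e*=-np.sign(e[1])
            t=q@e;Q=q[t<t.max()-42];e=np.linalg.svd(Q-Q.mean(0))[2][0];e*=-np.sign(e[1]);t=q@e
            Q=q[t<t.max()-42];B=q[t>t.max()-30]
            p=np.array([-e[1],e[0]])
            o=Q.mean(0)+e*((t.min()+t.max())/2-Q.mean(0)@e)
            print("  ang",np.degrees(np.arctan2(e[1],e[0])),"len",np.ptp(t),"origin",o,"handle perp pctl",np.percentile((Q-o)@p,[5,95]),"bowl perp",np.percentile((B-o)@p,[5,95]))
    r=z
```

```text
top [351 225  12   6  46] [512.7 -59.8] [27.6 12.6] 86.3 [0.0187 0.0209]
top [383 227  18  10 106] [ 500.6 -153.9] [44.8 16.3] 74.6 [0.0141 0.0184]
top [351 239  46  20 276] [ 453.4 -101.5] [119.   32.7] 79.4 [0.0213 0.0246]
  ang -106.32280817360456 len 119.95218100126432 origin [ 457.82571972 -102.95074203] handle perp pctl [-5.38170212  5.79666206] bowl perp [-14.54241763  13.77582806]
scene [183 248  38  25 209] [ 453.8 -100.9] [115.6  35.3] 80.0 [0.0215 0.0254]
  ang -107.0999798069691 len 116.93156121577599 origin [ 460.03883492 -101.80281486] handle perp pctl [-6.09208628  4.70034724] bowl perp [-15.11930454  14.38496626]
scene [223 256   7   9  25] [514.6 -60. ] [27.4  8. ] 86.2 [0.0198 0.021 ]
scene [196 273  13  11  62] [ 503.2 -149.9] [34.7 16.9] 76.2 [0.0133 0.0187]
```

```bash
cat >> h.py <<'E'
def dn(deg): return (Ro.from_euler('z',deg,degrees=True)*Ro.from_euler('x',180,degrees=True)).as_quat()
def u(deg): return np.array([np.cos(np.radians(deg)),np.sin(np.radians(deg)),0])
SC=np.array([.459,-.1025,0]); SY=-106.6; TR=np.array([.516,.249,0]); TY=7.8; GX=.010
E
python3 - <<'E'
from h import *
print(Ro.from_quat(current_orientation()).as_euler('zyx',degrees=True))
for a in(SY,SY+180): print(a,inverse_kinematics(SC+GX*u(SY)+[0,0,.01],dn(a)))
for sc in(TY,TY+180):
  for f in(0,180): print(sc,f,inverse_kinematics(TR+GX*u(sc)+[0,0,.01],dn(sc+f)))
# lid pushing
n=u(-100.8);H=np.array([.559,-.120,.055])+.1*n
for a in(-100.8,-10.8,79.2,169.2):
  for p in (H+n*.09+[0,0,.16],H-n*.19+[0,0,.006]): print(a,p.round(3),inverse_kinematics(p,dn(a)))
E
```

```text
[-1.57210082e+02  3.50918626e-04  1.79996836e+02]
-106.6 None
73.4 [-3.88162726e-01  4.48863414e-01  1.97799128e+00 -4.44089210e-16
  7.14737956e-01 -9.84380706e-02]
7.8 0 [ 3.25733582e-01  5.58761181e-01  1.72553257e+00 -4.44089210e-16
  8.57298901e-01  1.76039423e+00]
7.8 180 [ 0.32573358  0.55876118  1.72553257  0.          0.8572989  -1.38119843]
187.8 0 [ 0.33247687  0.53951542  1.76934773  0.          0.8327295  -1.37445514]
187.8 180 [ 3.32476870e-01  5.39515422e-01  1.76934773e+00 -4.44089210e-16
  8.32729500e-01  1.76713751e+00]
-100.8 [ 0.523 -0.307  0.215] [-6.43781738e-01  3.53948378e-01  1.47371307e+00 -4.44089210e-16
  1.31393121e+00  2.68630648e+00]
-100.8 [ 0.576 -0.032  0.061] None
-10.8 [ 0.523 -0.307  0.215] [-6.43781738e-01  3.53948378e-01  1.47371307e+00 -4.44089210e-16
  1.31393121e+00  1.11551015e+00]
-10.8 [ 0.576 -0.032  0.061] [-1.74561517e-01  4.80708625e-01  1.70331805e+00 -4.44089210e-16
  9.57565977e-01  1.58473037e+00]
79.2 [ 0.523 -0.307  0.215] [-0.64378174  0.35394838  1.47371307  0.          1.31393121 -0.45528618]
79.2 [ 0.576 -0.032  0.061] [-1.74561517e-01  4.80708625e-01  1.70331805e+00 -4.44089210e-16
  9.57565977e-01  1.39340419e-02]
169.2 [ 0.523 -0.307  0.215] [-0.64378174  0.35394838  1.47371307  0.          1.31393121 -2.02608251]
169.2 [ 0.576 -0.032  0.061] [-0.17456152  0.48070863  1.70331805  0.          0.95756598 -1.55686228]
```

Run:
```python
from h import *
q=dn(SY+180);g=SC+GX*u(SY)
move_gripper(.027)
move_ptp(g+[0,0,.16],q)
print(servo_line(g+[0,0,.04],q,rate=.15,contact_N=6))
print(servo_line(g+[0,0,.0095],q,rate=.05,contact_N=5),current_position(),current_force(),current_clock())
c=capture("top");cv2.imwrite("pics/g_top.png",cv2.resize(c["image"][130:310,310:490],(400,400)))
c2=capture("scene");cv2.imwrite("pics/g.png",np.hstack([cv2.resize(c["image"][130:310,310:490],(400,400)),cv2.resize(c2["image"][180:360,120:300],(400,400))]))
```

```text
False
False [ 0.45613757 -0.11209488  0.00939899] [-0.50778027  1.28647745 -0.32130648] 6.2417
```

View pics/g.png

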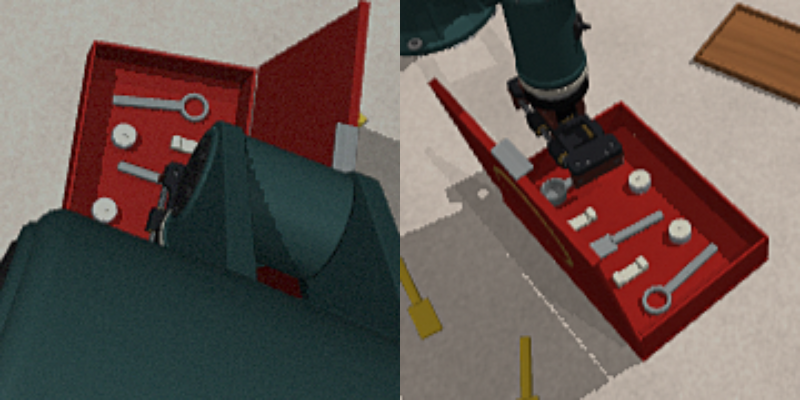

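The gripper is straddling the handle just behind the bowl (bowl at about (555,190) in the right crop), and nothing else has moved. I'll grip and lift.

Run:
```python
from h import *
q=dn(SY+180);g=SC+GX*u(SY)
move_gripper(0.0);print(current_finger_gap(),current_grip_force())
servo_line(g+[0,0,.03],q,rate=.05)
servo_line(g+[0,0,.16],q,rate=.15);print(current_finger_gap(),current_grip_force(),current_force())
p=TR+GX*u(TY);q2=dn(TY+180)
move_ptp(p+[0,0,.16],q2);print(current_clock())
c=capture("top");c2=capture("scene")
cv2.imwrite("pics/carry.png",np.hstack([cv2.resize(c["image"][130:310,150:330],(400,400)),cv2.resize(c2["image"][80:260,200:380],(400,400))]))
W=world(c2);print(current_finger_gap(),current_grip_force())
```

```text
7.53511596902277e-05 0.0
0.00037789489022958025 0.0 [0.52201676 0.96474765 0.40959626]
9.8833
0.00015560047240407163 0.0
```

View pics/carry.png

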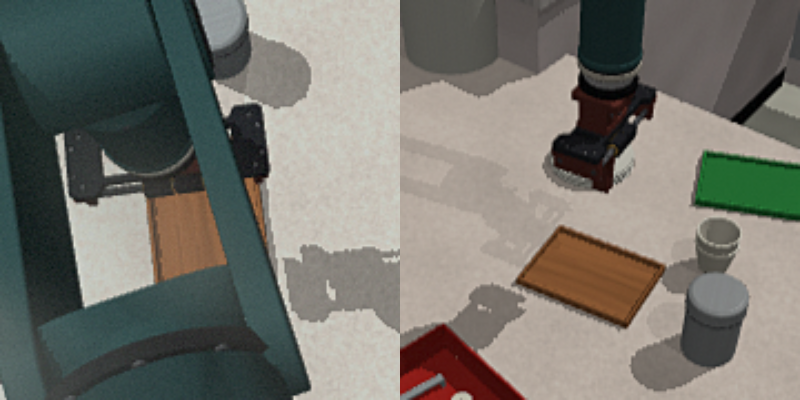

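The grip missed: the gap is 0 and the image shows empty fingers. I'll look at where the scoop is now.

Run:
```python
from h import *
ims=[]
for n in("top","scene"):
    c=capture(n);W=world(c);im=c["image"].astype(int);x,y,z=np.moveaxis(W,-1,0)
    ims.append(cv2.resize(c["image"][150:300,330:480] if n=="top" else c["image"][200:350,140:290],(400,400),interpolation=cv2.INTER_CUBIC))
    m=(np.abs(im[...,2]-im[...,1])<30)&(x>.40)&(x<.72)&(y>-.25)&(y<-.03)&(z>.007)&(z<.06)
    k,lab,st,ce=cv2.connectedComponentsWithStats(m.astype(np.uint8))
    for i in range(1,k):
        if st[i,4]<20: continue
        P=W[lab==i];(cc,s,a)=cv2.minAreaRect((P[:,:2]*1000).astype(np.float32))
        print(n,ce[i].round(),st[i,4],np.round(cc,1),np.round(s,1),round(a,1),np.percentile(P[:,2],[10,50,90]).round(4))
    for r in silhouettes(n,"scoop")[:2]: print(r["conf"],r["xy"])
cv2.imwrite("pics/after.png",np.hstack(ims));print(current_clock())
```

```text
top [383. 176.] 192 [ 654.  -136.1] [117.4  32. ] 87.9 [0.0096 0.012  0.0148]
top [365. 191.] 95 [613.6 -86.8] [27.7 26.4] 81.7 [0.0146 0.0187 0.0216]
top [395. 195.] 98 [ 601.2 -169. ] [45.4 15.5] 75.2 [0.01   0.0141 0.0177]
top [387. 212.] 260 [ 558.1 -136.6] [119.3  25.7] 71.0 [0.0091 0.0118 0.0155]
top [356. 224.] 103 [520.8 -59.7] [27.6 28.1] 19.1 [0.0143 0.019  0.021 ]
top [392. 232.] 103 [ 500.3 -153.5] [43.9 15.7] 73.7 [0.0107 0.0142 0.0189]
top [378. 248.] 264 [ 461.2 -105.7] [122.2  32. ] 67.7 [0.0092 0.0216 0.025 ]
0.86 [378.2, 246.0]
scene [198. 260.] 203 [ 453.7 -101.4] [115.8  34.9] 80.0 [0.0097 0.0212 0.0253]
scene [227. 261.] 83 [522.9 -60.5] [30.1 28.5] 16.4 [0.0136 0.0188 0.022 ]
scene [202. 278.] 61 [ 503.7 -149.9] [32.7 15.7] 77.1 [0.0105 0.0134 0.0176]
scene [220. 285.] 185 [ 565.1 -129.5] [98.5 25.6] 66.7 [0.0091 0.0123 0.0161]
scene [246. 284.] 91 [616.2 -89.3] [25.9 27.4] 38.4 [0.0113 0.0188 0.0213]
scene [245. 305.] 188 [ 663.4 -138.2] [117.5  34.6] 76.5 [0.0097 0.0126 0.0152]
scene [223. 302.] 96 [ 603.4 -169.7] [43.5 15.6] 76.1 [0.0106 0.014  0.019 ]
0.74 [178.1, 271.2]
0.69 [190.8, 258.9]
10.1833
```

View pics/after.png

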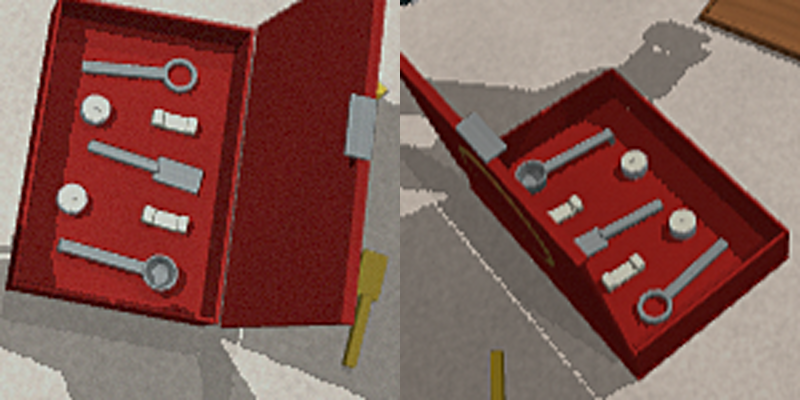

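Run:
```python
from h import *
move_gripper(.03);print(current_finger_gap(),current_position(),current_joint_pos().round(3) if hasattr(current_joint_pos(),'round') else current_joint_pos())
T=np.array(current_position());R=Ro.from_quat(current_orientation()).as_matrix()
c=capture("scene");W=world(c);x,y,z=np.moveaxis(W,-1,0)
m=(np.hypot(x-T[0],y-T[1])<.12)&(z>.1)&(z<.4)
L=(W[m]-T)@R   # tool frame
for lo in np.arange(-.01,-.2,-.0) if 0 else np.arange(.03,-.15,-.01):
    s=(L[:,2]<lo)&(L[:,2]>=lo-.01)
    if s.sum(): print(round(lo,3),s.sum(),np.percentile(L[s,0],[0,50,100]).round(3),np.percentile(L[s,1],[0,50,100]).round(3))
im=c["image"].copy()
for k,o in enumerate(([0,0,0],[0,.015,0],[0,-.015,0],[0,0,-.019],[0,0,-.08])):
    p=c["intrinsics"]@(c["R"]@(T+R@np.array(o))+c["t"]);p=p[:2]/p[2];print(p.round(1))
    cv2.circle(im,tuple(int(v) for v in p.round()),0,[(0,0,255),(0,255,0),(255,0,0),(0,255,255),(255,0,255)][k],-1)
p=c["intrinsics"]@(c["R"]@T+c["t"]);p=(p[:2]/p[2]).astype(int)
cv2.imwrite("pics/tip.png",cv2.resize(im[p[1]-60:p[1]+30,p[0]-45:p[0]+45],(600,600),interpolation=cv2.INTER_NEAREST))
```

```text
0.03003306871928395 [0.52588904 0.25039327 0.15998284] [ 0.326  0.37   1.595 -0.     1.177 -1.381]
-0.02 15 [-0.012 -0.003  0.011] [-0.025 -0.019  0.022]
-0.03 27 [-0.013 -0.004  0.007] [-0.026 -0.022  0.024]
-0.04 30 [-0.013 -0.003  0.009] [-0.025 -0.021  0.02 ]
-0.05 27 [-0.013 -0.007  0.008] [-0.027  0.012  0.018]
-0.06 10 [-0.013 -0.012 -0.01 ] [-0.023  0.015  0.023]
-0.07 5 [-0.012 -0.011 -0.01 ] [-0.024 -0.019 -0.016]
-0.08 4 [-0.012 -0.012 -0.01 ] [-0.026 -0.022 -0.015]
-0.1 41 [-0.033 -0.011  0.029] [-0.082 -0.078  0.077]
-0.11 119 [-0.035 -0.018  0.029] [-0.083 -0.078  0.077]
-0.12 156 [-0.035 -0.026  0.029] [-0.087  0.008  0.075]
-0.13 94 [-0.034 -0.021  0.034] [-0.089 -0.083  0.088]
-0.14 391 [-0.034 -0.013  0.03 ] [-0.091 -0.059  0.091]
[290.2 170.1]
[292.3 167.4]
[288.  172.8]
[290.4 165.4]
[291.3 149.7]
```

View pics/tip.png

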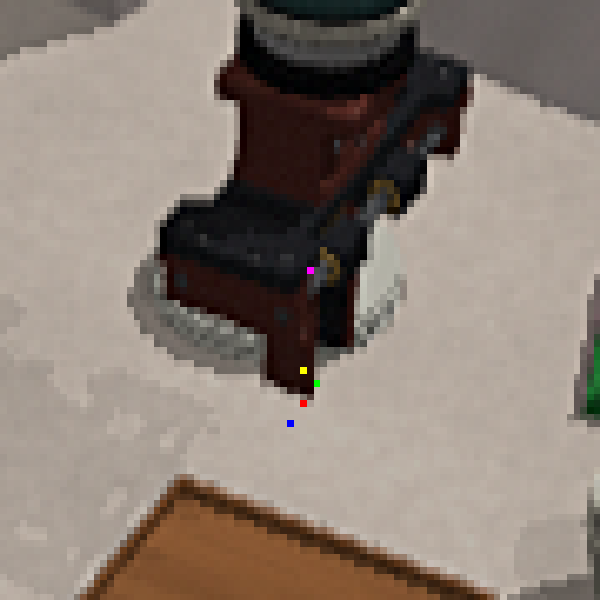

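The depth image puts the real fingertips about 20 mm behind the reported TCP, so my fingers closed above the handle. I'll go back down under a contact guard to find the tin floor, then grip.

Run:
```python
from h import *
q=dn(SY+180);g=SC+GX*u(SY)
move_gripper(.027)
move_ptp(g+[0,0,.10],q)
print(servo_line(g+[0,0,.012],q,rate=.12,contact_N=5))
print(servo_line(g+[0,0,-.022],q,rate=.02,contact_N=3),current_position(),current_force(),current_clock())
z=current_position()[2]
servo_line(g+[0,0,z+.002],q,rate=.02)
move_gripper(0.0);print(current_finger_gap(),current_grip_force(),current_position())
```

```text
False
True [ 0.45609974 -0.11205838 -0.0193529 ] [-0.57307576  0.45749919  5.36795006] 14.8667
0.011581694628789524 29.99642014503479 [ 0.45600944 -0.11203747 -0.01746176]
```

Run:
```python
from h import *
q=dn(SY+180);g=SC+GX*u(SY)
servo_line(g+[0,0,.01],q,rate=.05)
servo_line(g+[0,0,.14],q,rate=.15);print(current_finger_gap(),current_grip_force())
p=TR+GX*u(TY);q2=dn(TY+180)
move_ptp(p+[0,0,.13],q2);print(current_clock(),current_finger_gap(),current_grip_force())
c=capture("top");c2=capture("scene")
cv2.imwrite("pics/carry2.png",np.hstack([cv2.resize(c["image"][130:310,150:330],(400,400)),cv2.resize(c2["image"][110:230,230:350],(400,400))]))
```

```text
0.011833668935613774 29.996532797813416
18.6333 0.011483580131230759 29.99656856060028
```

View pics/carry2.png

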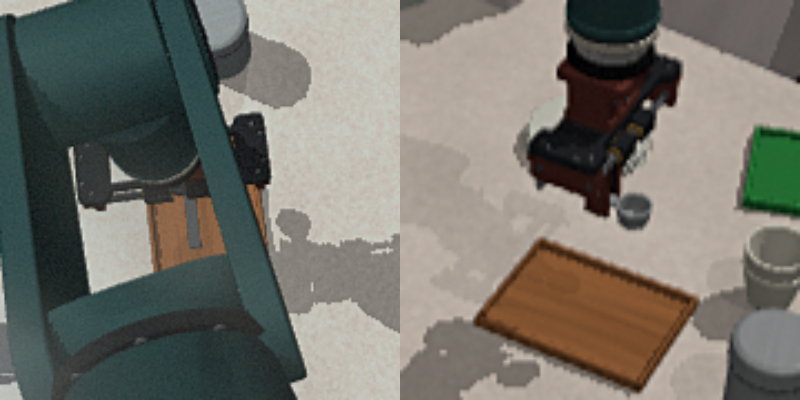

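The scoop is held level, bowl up at (635,210) in the right crop, with its handle pointing back over the tray. I'll lower it gently and release.

Run:
```python
from h import *
p=TR+GX*u(TY);q2=dn(TY+180)
servo_line(p+[0,0,-.005],q2,rate=.12,contact_N=8)
print(servo_line(p+[0,0,-.0185],q2,rate=.015,contact_N=2),current_position(),current_force())
move_gripper(.034);sleep(.2)
servo_line(p+[0,0,.02],q2,rate=.08);servo_line(p+[0,0,.16],q2,rate=.2)
n=u(-100.8);H=np.array([.559,-.120,.055])+.1*n
move_gripper(0)
move_ptp([.50,.0,.30],dn(79.2))
print(current_clock())
ims=[]
for nme in("top","scene"):
    c=capture(nme);W=world(c);im=c["image"].astype(int);x,y,z=np.moveaxis(W,-1,0)
    ims.append(cv2.resize(c["image"][130:310,180:360] if nme=="top" else c["image"][150:260,230:340],(400,400)))
    m=(np.abs(im[...,2]-im[...,0])<25)&(x>.43)&(x<.6)&(y>.19)&(y<.31)&(z>.008)&(z<.05)
    P=W[m]
    if len(P)>20:
        (cc,s,a)=cv2.minAreaRect((P[:,:2]*1000).astype(np.float32));print(m.sum(),cc,s,a,np.percentile(P[:,2],[10,50,90,98]).round(4))
    red=(im[...,2]-im[...,1]>40)&(im[...,2]-im[...,0]>40)&(x>.3)&(x<.8)&(y<-.15)&(y>-.5)&(z>.075)
    L=W[red]
    for _ in range(3):
        if _: L=L[np.abs((L-L.mean(0))@nv)<.006]
        nv=np.linalg.svd(L-L.mean(0),full_matrices=False)[2][2];nv*=-np.sign(nv[1])
    print("lid",len(L),nv.round(3),np.degrees(np.arccos(nv[2])).round(1),"hinge-dist check",((L.mean(0)-H)@nv).round(4))
cv2.imwrite("pics/placed.png",np.hstack(ims))
```

```text
True [ 0.52573097  0.25030368 -0.0164495 ] [-0.20021795 -0.96270229  5.24630951]
24.9083
266 (507.4127197265625, 272.76019287109375) (135.98863220214844, 72.81706237792969) 1.575108289718628 [0.0098 0.0224 0.0259 0.0273]
lid 1660 [-0.185 -0.972 -0.147] 98.4 hinge-dist check -0.0016
150 (518.4816284179688, 252.44383239746094) (116.23888397216797, 32.72550964355469) 3.0067811012268066 [0.0128 0.0224 0.0259 0.0274]
lid 1163 [-0.182 -0.976 -0.122] 97.0 hinge-dist check 0.0063
```

View pics/placed.png

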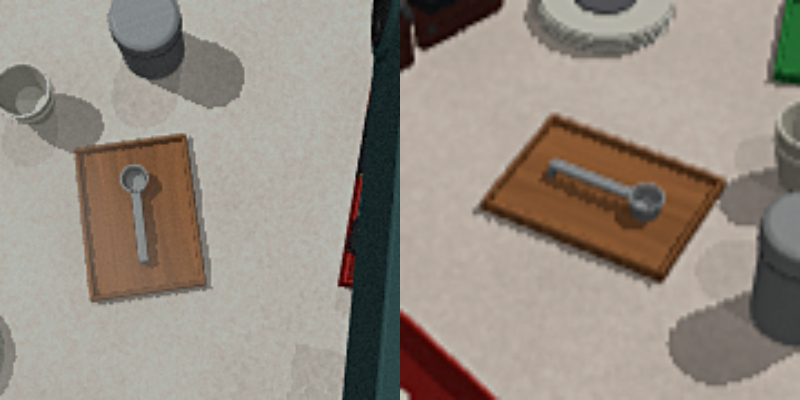

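The scoop lies flat and bowl up inside the wooden tray. Next I'll swing the lid shut, pushing its outer face along its arc with the closed fingers.

Run:
```python
from h import *
n=u(-100.8);d=u(169.2);H=np.array([.559,-.120,.055])+.1*n;q=dn(79.2);a=.0115;OFF=.0245
def P(s,h): return H+.075*d+n*s+np.array([0,0,h-OFF])
def path(th):
    E=np.array([-np.cos(th),np.sin(th)]);N=np.array([np.sin(th),np.cos(th)])
    if th>=np.pi/2:
        e=.206*E+.006*N; return P(e[0]+a,.160)
    c=.162*E+.006*N; return P(c[0]+a,c[1])
W=[path(np.radians(t)) for t in(92,85,75,65,55,45,35,26,18,11,5,2)]
for w in W: assert inverse_kinematics(w,q) is not None,w
move_ptp(P(.03,.30),q); servo_line(P(.11,.28),q,rate=.2); servo_line(P(.11,.160),q,rate=.15,contact_N=6)
print(current_position(),current_force(),current_clock())
for w in W[:4]:
    r=servo_line(w,q,rate=.07,contact_N=15); f=np.array(current_force()); print(r,f.round(1))
    if r: break
c=capture("scene");cv2.imwrite("pics/lid.png",cv2.resize(c["image"][120:360,80:320],(600,600)));print(current_clock())
```

```text
[ 0.44667339 -0.31242591  0.19145569] [-1.06499414 -0.40201598  0.21240035] 27.4667
False [ 0.7  0.  -0.5]
False [ 0.4  0.9 -0.3]
False [-0.4  0.6  0.5]
False [ 0.7  0.5 -0.9]
30.4417
```

View pics/lid.png

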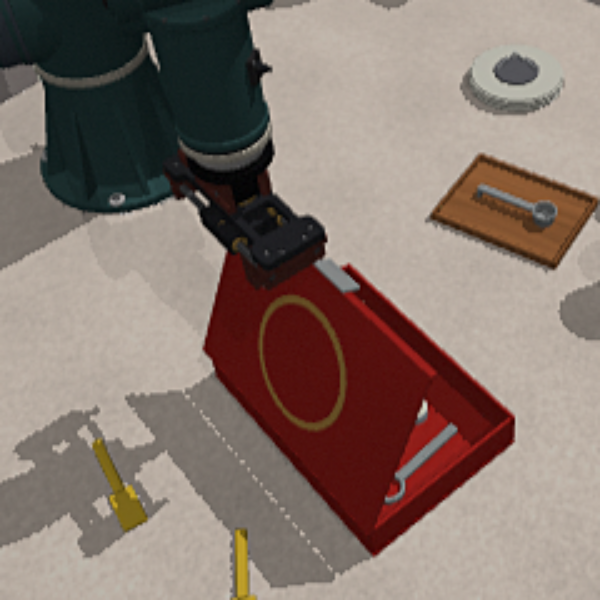

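The lid is following smoothly at about 60°, with the fingers on its outer face near (275,280). I'll finish slowly and check by depth.

Run:
```python
from h import *
n=u(-100.8);d=u(169.2);H=np.array([.559,-.120,.055])+.1*n;q=dn(79.2);a=.0115;OFF=.0245
def P(s,h): return H+.075*d+n*s+np.array([0,0,h-OFF])
for t in(55,45,35,26,18,11,5,2):
    th=np.radians(t);c=.162*np.array([-np.cos(th),np.sin(th)])+.006*np.array([np.sin(th),np.cos(th)])
    r=servo_line(P(c[0]+a,c[1]),q,rate=.07 if t>20 else .04,contact_N=15)
    print(t,r,np.round(current_force(),1))
    if r: break
r=servo_line(P(-.162+a,-.006),q,rate=.015,contact_N=10);p=np.array(current_position());print(r,p,np.round(current_force(),1))
print("tip h above hinge",p[2]+OFF-.055)
servo_line(p+[0,0,.12],q,rate=.1)
move_ptp([.38,.12,.30],dn(79.2))
for nme in("top","scene"):
    c=capture(nme);W=world(c);im=c["image"].astype(int);x,y,z=np.moveaxis(W,-1,0)
    s=(W-H)@n;v=(W-H)@d
    m=(im[...,2]-im[...,1]>40)&(s>-.19)&(s<-.01)&(np.abs(v)<.14)&(z>.03)&(z<.2)
    A=np.c_[s[m],np.ones(m.sum())];k=np.linalg.lstsq(A,z[m],rcond=None)[0]
    print(nme,m.sum(),"slope deg",-np.degrees(np.arctan(k[0])).round(2),"z at hinge",k[1].round(4),"z at edge",(k[1]-.2*k[0]).round(4))
    for qn in("scoop","cups","canister","lantern"):
        for r in silhouettes(nme,qn)[:1]: print(qn,round(r["conf"],2),np.round(r["xy"]),np.nanmedian(W[r["region"]],0).round(3))
print(current_clock())
```

```text
55 False [ 0.3 -1.   0.8]
45 False [-0.1  0.3 -0.2]
35 False [-0.1  0.2 -0.3]
26 False [ 0.9 -0.3  0.3]
18 False [-0.   1.3  0.6]
11 False [ 0.3 -0.5  0. ]
5 False [ 0.5  0.2 -0.3]
2 False [-0.  -0.2 -0.1]
True [ 0.49493585 -0.05651766  0.0365183 ] [-1.4  0.   7. ]
tip h above hinge 0.006018301802229321
top 5393 slope deg 0.13 z at hinge 0.0608 z at edge 0.0613
scoop 0.43 [240. 207.] [0.57  0.254 0.014]
cups 0.86 [190. 170.] [0.662 0.389 0.052]
canister 0.86 [245. 140.] [0.716 0.233 0.114]
lantern 0.76 [150. 290.] [0.35  0.479 0.023]
scene 5287 slope deg 0.17 z at hinge 0.0611 z at edge 0.0617
scoop 0.63 [293. 200.] [0.539 0.249 0.022]
cups 0.58 [340. 188.] [0.657 0.379 0.055]
canister 0.8 [339. 224.] [0.74  0.211 0.099]
lantern 0.96 [287. 149.] [0.36  0.47  0.024]
38.35
```

The lid reads shut to within 0.2°. I'll press it once more near the free edge to be sure, back off, and hand in.

Run:
```python
from h import *
n=u(-100.8);d=u(169.2);H=np.array([.559,-.120,.055])+.1*n;q=dn(79.2);OFF=.0245
def P(s,h): return H+.06*d+n*s+np.array([0,0,h-OFF])
move_ptp(P(-.175,.08),q);servo_line(P(-.175,.014),q,rate=.1,contact_N=8)
print(servo_line(P(-.175,-.004),q,rate=.015,contact_N=15),current_position()[2]+OFF-.055,current_force())
servo_line(P(-.175,.12),q,rate=.1);move_ptp([.40,.08,.30],q)
for nme in("top","scene"):
    c=capture(nme);W=world(c);im=c["image"].astype(int);z=W[...,2];s=(W-H)@n;v=(W-H)@d
    m=(im[...,2]-im[...,1]>40)&(s>-.19)&(s<-.01)&(np.abs(v)<.14)&(z>.03)&(z<.2)
    k=np.polyfit(s[m],z[m],1);print(-np.degrees(k[0]),k[1])
sleep(.5);print(current_clock());print(close_job())
```

```text
True 0.006053222250844287 [-1.49367689  0.12343965  8.54899293]
-0.03871555779354857 0.06055566321659196
0.12777676609674293 0.06117481441120226
43.7
the job is handed in; nothing more can be done
None
```

The tea scoop lies flat and bowl-up in the wooden tray, and the tin's lid was eased fully shut with the other bits inside. The cups, canister and lantern are where they were, and the job was handed in at about 44 s; the first grip attempt missed and moved nothing.

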